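# Strip a capsule coffee machine's drip tray for washing

### The arm

A 6-joint arm with a two-finger parallel gripper is mounted at the origin on a cart in front of the work surface, level with it; the furniture and walls round the work are solid. World frame = base frame: x ahead of the robot, y to its left, z up, the work surface at z = 0. Lengths are in m, angles in rad, forces in N, time in s.
With the tool pointing down it reaches from about 0.275 to 0.825 m from the base axis. Payload 4.9 kg.
Tool frame: the origin (TCP) lies between the finger pads, 19 mm behind the fingertips; this is the grasp point; z points along the fingers, y is the line along which they close (so a half turn about z gives the same grasp; the last joint's range is limited). The gripper opens to 85 mm and grips with 20 to 120 N. Pads are 22 mm wide; open, the fingers measure 114 mm over their backs; the gripper's body (76 mm by 85 mm) begins 54 mm behind the grasp point. The pads swing forward as they close: fully open they stand 13 mm farther back than shut.
Start: joints at [-1.322, 0.326, -0.193, 1.052, 0, 1.437], TCP at [0.205, -0.51, 0.25] pointing down, gripper open.
Joint ranges: [-2.65, 2.65], [-0.97, 1.79], [-1.3, 1.35], [-1.93, 2.1], [-1.47, 1.37], [-3.14, 3.14]. Speed limits (rad/s): [2.57, 2.57, 3.14, 3.14, 3.14, 3.14].

### API

Orientations are given as a unit quaternion [w, x, y, z].
In Python, from cell import bot gives the robot as it stands. Calls block until the motion is done:
- bot.move_pose(position, orientation): joint-space move of the TCP to a pose.
- bot.move_linear(position, speed=0.15, rotation=None, until_force=None): straight line of the TCP; rotation=None keeps the orientation; speed is the mean speed in m/s. With until_force (N) it stops when the force on the tool has changed by that much, and returns True; else False.
- bot.goto_joints(angles): joint-space move.
- bot.set_gripper(opening, grasp_force=None): opening from 0.0 (shut) to 1.0 (fully open); grasp_force is the grip in N (None keeps the last); returns when the fingers have stopped.
- bot.wait(seconds).
- bot.solve_ik(position, orientation): joint angles nearest the present ones, or None.
- bot.camera(name): name is "scene" or "top"; returns the picture (384x512x3 uint8, red, green, blue); there is no depth.
- bot.calibration(name): a dict with "mtx" (3x3 intrinsics, pixels), "k1" (the pictures are not rectified: a ray, as slopes to the right and down, at radius r is drawn at 1 + k1 r^2 times it, then the intrinsics apply), "extrinsics" (4x4, takes a point from world to camera coordinates). Camera axes: x right, y down, z forward; pixel columns grow to the right and rows downward; lengths in m; the calibration is good to about 2 mm. A picture is of the moment at which its call begins. calibration takes no time and is no camera call.
A pose or a line that the arm cannot do raises bot.PlanningError and nothing moves.
- bot.close_job(): hands the job in; it is judged then, once.
Trained networks look in the newest picture that a camera, given by its name, has taken for a name from the list of things; names that differ only in an ending like _2 or _b are one class to them, and where a whole thing is asked for, a point or a joint stands for the part that bears it (a point fixed in the world has none). Each returns a list of dicts, best first, with "confidence" (0 to 1); they miss things now and then, are a little off and sometimes report something else, mostly with a low value. They report only what shows in the picture. A call takes as long as a camera call. They do not tell look-alikes from the thing itself.
- bot.search_frame(camera, thing): "bbox" ([left, top, width, height] in pixels, round what is visible of it).
Readings, each from a call of its own:
- bot.read_clock(): time.
- bot.read_joint_positions(): joint angles.
- bot.read_joint_vel(): joint speeds.
- bot.read_joint_efforts(): joint torques, N m.
- bot.read_position(): TCP position.
- bot.read_tool_rot(): TCP orientation.
- bot.read_ft_force(): force on the tool from outside, world axes, zero at the start.
- bot.read_moment(): the same for the moment, N m.
- bot.read_gripper_width(): opening from 0.0 (shut) to 1.0 (fully open).
- bot.read_finger_force(): force on a finger pad.
Only numpy, scipy, OpenCV 4.12 (cv2) and the standard library are available. Lean on these libraries where they do the work, as an engineer would, in place of code of your own. Each camera call takes 0.05 s, during which the arm holds its last target. There are 200 camera calls.

### The job

Take the drip tray of the coffee machine apart for washing: stand the small cup that is on it upright on the worktop, well clear of the machine, then press down the rear end of the flush drip grille so that it rocks over and its front end stays up. Lift the grille out by that end and lay it feet down inside the green tray, lengthwise, and after that take the small white float out of the open drip well and put it in the bowl. Keep the cup upright all the time, and leave the spotted mug, the tumbler and the teaspoon where they are.

Things in the scene. Friction and masses are not known exactly. Their poses are not given: they have to be found in the camera images.
- coffee_machine: Slim white capsule coffee machine, fixed. Origin on the worktop under its drip tray; x to its back, y to its left, z up. Black drip-tray housing: x -84 to 86, y -46 to 46, rim at z 46 mm. White body behind x = 84 mm (rear end 256, 92 mm wide, 291 high). Worktop: world x 0.46 to 0.65, y -0.12 to 0.30 m is free but for the things listed; nearer lies a black kettle base, 20 mm high.
- drip_well (a point): Middle of the mouth of the open drip well, level with the rim (machine x -5, y 0, z 46 mm). The well spans machine x -73 to 66, y -35 to 35 mm; its floor is at z = 8 mm.
- grille: Loose steel drip grille, flush in the well's mouth: barred plate 131 x 64 x 6 mm, 0.14 kg, with two feet 13 mm long that stand in notches and form a rocking line. Origin: middle of that line, at the feet's tips. Axes as the machine's: plate x -70 (front) to 61 (rear), y -32 to 32, z 13 to 19 mm. Centre of mass 3 mm before the feet. On a flat floor it leans 0.2 rad, either end down.
- grille_front (a point): Middle of the top edge of the grille's front end (grille x -70, y 0, z 19 mm). Once rocked over it stays by itself some 25 mm above the rim, the plate leaning about 0.4 rad; then the straight side rails, 64 mm across, can be gripped there.
- grille_rear (a point): Middle of the top edge of the grille's rear end (grille x 61, y 0, z 19 mm). Press anywhere on the closed strip up to 24 mm before it: under 2 N rocks the grille over, until this end meets a stop about 24 mm down.
- cup: White round espresso cup without a handle, 62 mm across at the rim, 62 mm high, about 0.13 kg, standing on the front half of the grille under the head. Origin: centre of its underside; z up its axis.
- float: Small white plastic level float, standing on the floor of the well under the front half of the grille between four low guide pegs (machine x -40, y 0; pegs 6 mm high): a disc 26 mm across and 10 mm high with a knob 13 to 15 mm across above it (from 14 mm up to its top at 29 mm). About 15 g. Origin: centre of its underside; z up its axis.
- green_tray: Shallow green rectangular tray, 141 x 201 x 22 mm, on the worktop. Origin: centre of its underside; y along its long side. Inside, its floor is flat over 104 x 164 mm and 4 mm thick; the rim is 22 mm high. The grille goes in with its length along y.
- bowl: White round bowl, 115 mm across the rim, 53 mm high, on the worktop. Origin: centre of its underside; inner floor about 12 mm up.
- spotted_mug: White mug with dark spots, 82 x 114 x 91 mm with handle, a bystander. Origin: under its middle.
- tumbler: Clear drinking glass, 76 mm across, 86 mm high, a bystander. Origin: centre of its underside.
- teaspoon: Steel teaspoon, 139 x 30 x 10 mm, lying on the worktop, a bystander. Origin: under its middle; x along it.
- spout_tip (a point): Tip of the steel spout (machine x 4, y 0, z 198 mm; radius 14 mm), under the machine's head. The head, 92 mm wide, covers all behind machine x = -10 mm from z = 211 up to 306 mm. So a tool pointing straight down cannot reach the rear half of the well; one tilted 35 to 45 degrees, pointing down and to the machine's back, can.
There are look-alikes about, which are no part of the job. Leave any brown or red look-alike of the cup alone.

How it is judged:
By the outcome, as a careful person would: the job done as asked, in the order asked, and still so for the second after the job is handed in, with the robot touching nothing.
It also fails if it takes over 72 s, if anything falls off the work surface, if the arm or the gripper's body presses on something with over 40 N, if the wrist force passes 120 N, or if a joint passes its speed limit or range.

## Working session

There is one attempt and no reset: what is moved stays moved. The work goes in short steps, each a Python script; the robot and the scene stay as the last script left them, time stands still between calls to the robot, and variables do not carry over. Pictures are saved under pics/ and viewed, at most 12 in all, crops included, and the job is handed in when it is done.

```bash
ls; mkdir -p pics
python3 - <<'E'
from cell import bot
import cv2, numpy as np
for c in ("scene","top"):
    im=bot.camera(c); cv2.imwrite(f"pics/{c}0.png",cv2.resize(im[:,:,::-1],(800,600),interpolation=cv2.INTER_CUBIC))
    cal=bot.calibration(c); print(c,np.round(cal["mtx"],1).tolist(),cal["k1"],np.round(cal["extrinsics"],4).tolist())
    for t in "coffee_machine grille cup float green_tray bowl spotted_mug tumbler teaspoon grille_front spout_tip drip_well".split():
        print(t,[(np.round(d["bbox"]).tolist(),round(d["confidence"],2)) for d in bot.search_frame(c,t)])
print(bot.read_clock())
E
```

```text
pics
scene [[412.3, 0.0, 258.4], [0.0, 412.3, 186.6], [0.0, 0.0, 1.0]] -0.11478906717519433 [[-0.4548, -0.8906, -0.0066, 0.3168], [-0.5988, 0.3113, -0.738, 0.3755], [0.6593, -0.3317, -0.6748, 1.0415], [0.0, 0.0, 0.0, 1.0]]
coffee_machine [([207.0, 97.0, 63.0, 126.0], 0.6)]
grille [([233.0, 182.0, 32.0, 21.0], 0.53), ([150.0, 216.0, 62.0, 57.0], 0.24)]
cup [([202.0, 197.0, 19.0, 28.0], 0.86), ([218.0, 270.0, 22.0, 29.0], 0.75), ([240.0, 176.0, 18.0, 24.0], 0.73)]
float [([126.0, 195.0, 27.0, 34.0], 0.38)]
green_tray [([152.0, 214.0, 59.0, 60.0], 0.92)]
bowl [([312.0, 150.0, 27.0, 31.0], 0.94)]
spotted_mug [([165.0, 166.0, 27.0, 30.0], 0.71), ([209.0, 98.0, 65.0, 121.0], 0.36)]
tumbler [([128.0, 198.0, 25.0, 32.0], 0.6), ([149.0, 216.0, 63.0, 59.0], 0.54), ([234.0, 179.0, 34.0, 26.0], 0.31)]
teaspoon [([289.0, 226.0, 18.0, 7.0], 0.49)]
grille_front [([233.0, 177.0, 34.0, 26.0], 0.45)]
spout_tip [([204.0, 98.0, 66.0, 121.0], 0.79)]
drip_well [([206.0, 98.0, 68.0, 121.0], 0.97), ([129.0, 196.0, 25.0, 35.0], 0.37)]
top [[350.6, 0.0, 253.0], [0.0, 350.6, 195.2], [0.0, 0.0, 1.0]] -0.042646740907781505 [[0.0223, -0.9996, -0.017, 0.1045], [-0.984, -0.0189, -0.1773, 0.5207], [0.1769, 0.0206, -0.984, 1.0078], [0.0, 0.0, 0.0, 1.0]]
coffee_machine [([241.0, 59.0, 46.0, 144.0], 0.56)]
grille [([252.0, 155.0, 17.0, 37.0], 0.62), ([283.0, 232.0, 40.0, 13.0], 0.22)]
cup [([248.0, 163.0, 26.0, 23.0], 0.81), ([209.0, 166.0, 19.0, 20.0], 0.8), ([182.0, 261.0, 17.0, 20.0], 0.67)]
float []
green_tray [([150.0, 172.0, 47.0, 63.0], 0.97)]
bowl [([346.0, 156.0, 39.0, 34.0], 0.64)]
spotted_mug [([187.0, 105.0, 30.0, 38.0], 0.95)]
tumbler [([137.0, 135.0, 26.0, 28.0], 0.96)]
teaspoon [([285.0, 231.0, 38.0, 15.0], 0.77)]
grille_front [([247.0, 157.0, 24.0, 36.0], 0.72)]
spout_tip [([245.0, 58.0, 41.0, 144.0], 0.58)]
drip_well [([237.0, 59.0, 47.0, 142.0], 0.86), ([150.0, 169.0, 48.0, 63.0], 0.28)]
1.3
```

View pics/scene0.png

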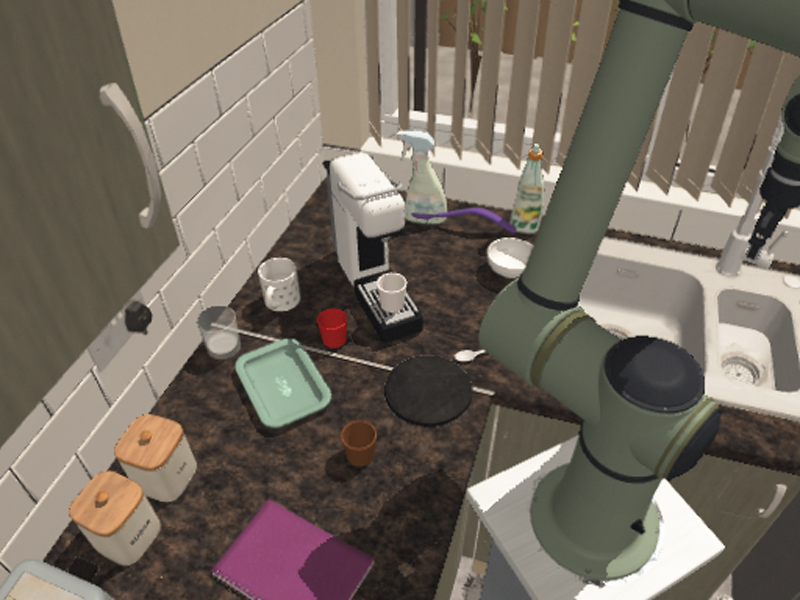

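View pics/top0.png

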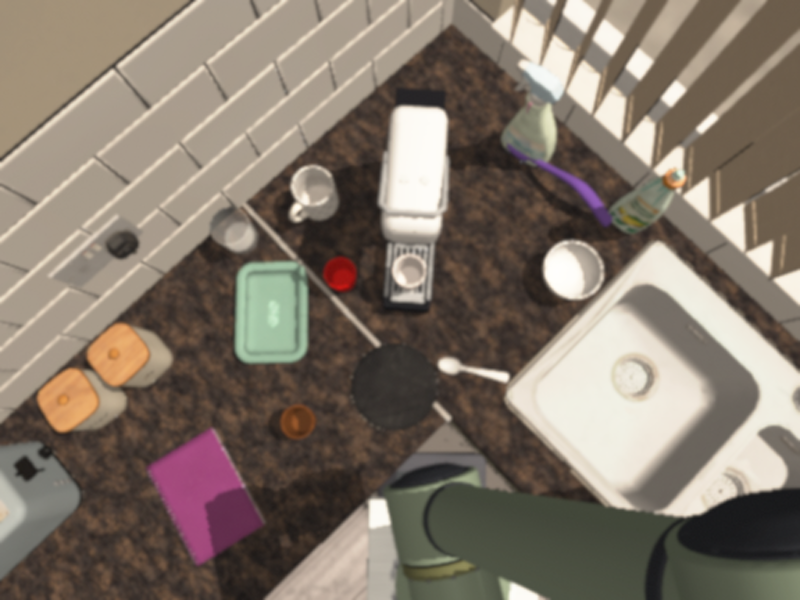

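The scene view shows the white cup on the grille at (392,292) on the 800x600 picture. Two look-alikes could be taken for it: a red one at (333,328) and a brown one at (359,443). In the top view these are at (409,268), (340,274) and (297,421). I choose the white one standing on the grille. Next I fit the poses and check the choice in a close crop.

```bash
cat > h.py <<'E'
import numpy as np, cv2
from cell import bot
from scipy.spatial.transform import Rotation as R
CAL={c:bot.calibration(c) for c in ("scene","top")}
def proj(c,P):
    k=CAL[c]; P=np.atleast_2d(P); q=P@k["extrinsics"][:3,:3].T+k["extrinsics"][:3,3]
    s=q[:,:2]/q[:,2:]; s=s*(1+k["k1"]*(s**2).sum(1,keepdims=True))
    return s@k["mtx"][:2,:2].T+k["mtx"][:2,2]
def back(c,px,z):
    k=CAL[c]; d=(np.array(px,float)-k["mtx"][:2,2])/[k["mtx"][0,0],k["mtx"][1,1]]
    s=d.copy()
    for _ in range(20): s=d/(1+k["k1"]*(s@s))
    E=k["extrinsics"]; r=E[:3,:3].T@np.r_[s,1]; o=-E[:3,:3].T@E[:3,3]
    return o+r*(z-o[2])/r[2]
def mach(P,m): # machine mm -> world m ; m=(x,y,yaw)
    P=np.atleast_2d(np.array(P,float))/1000; c,s=np.cos(m[2]),np.sin(m[2])
    return np.c_[m[0]+c*P[:,0]-s*P[:,1], m[1]+s*P[:,0]+c*P[:,1], P[:,2]]
def crop(c,im,box,name,lines=(),s=8):
    x0,y0,x1,y1=box
    o=cv2.resize(np.ascontiguousarray(im[y0:y1,x0:x1,::-1]),None,fx=s,fy=s,interpolation=cv2.INTER_CUBIC)
    for L,col in lines:
        p=((proj(c,L)-[x0,y0]+.5)*s*16).astype(int)
        cv2.polylines(o,[p.reshape(-1,1,2)],False,col,1,cv2.LINE_AA,4)
    cv2.imwrite(name,o)
E
cat > m1.py <<'E'
from h import *
a=back("top",np.array([386,306])/1.5625-.3,.046); b=back("top",np.array([432,307])/1.5625-.3,.046)
print("front corners",a,b,np.linalg.norm(a-b))
for c,px in (("top",(261,174.5)),("scene",(249,178))): print("cup rim mid",c,back(c,px,.046+.062))
yaw=np.arctan2(*(a-b)[[0,1]]*[-1,1]); print(yaw)
t=proj("top",[[.6,0,0]])
m=None
yaw=-0.02
mid=(a+b)/2; m=(mid[0]+.084*np.cos(yaw),mid[1]+.084*np.sin(yaw),yaw); print(m)
mo=lambda P:mach(P,m)
box=lambda x0,x1,y0,y1,z:mo([[x0,y0,z],[x1,y0,z],[x1,y1,z],[x0,y1,z],[x0,y0,z]])
L=[(box(-84,86,-46,46,46),(0,255,0)),(box(-73,66,-35,35,46),(0,255,255)),(box(84,256,-46,46,291),(255,0,0)),(box(-10,256,-46,46,306),(255,0,255)),(box(-84,86,-46,46,0),(0,128,255))]
it=bot.camera("top"); isc=bot.camera("scene"); np.savez("im.npz",top=it,scene=isc)
crop("top",it,(232,50,300,205),"a.png",L,5); crop("scene",isc,(195,90,282,225),"b.png",L,5)
A,B=cv2.imread("a.png"),cv2.imread("b.png"); H=max(A.shape[0],B.shape[0])
pad=lambda I:cv2.copyMakeBorder(I,0,H-I.shape[0],0,0,cv2.BORDER_CONSTANT)
o=np.hstack([pad(A),pad(B)]); f=min(800/o.shape[1],600/o.shape[0]); cv2.imwrite("pics/fit1.png",cv2.resize(o,None,fx=f,fy=f)); print(o.shape,f)
E
python3 m1.py
```

```text
front corners [0.51714387 0.1341528  0.046     ] [0.51689328 0.04549238 0.046     ] 0.08866077009476507
cup rim mid top [0.5680659  0.09244255 0.108     ]
cup rim mid scene [0.58644539 0.0894525  0.108     ]
-0.002826369139897663
(np.float64(0.6010017792293239), np.float64(0.08814270445523732), -0.02)
(775, 775, 3) 0.7741935483870968
```

View pics/fit1.png

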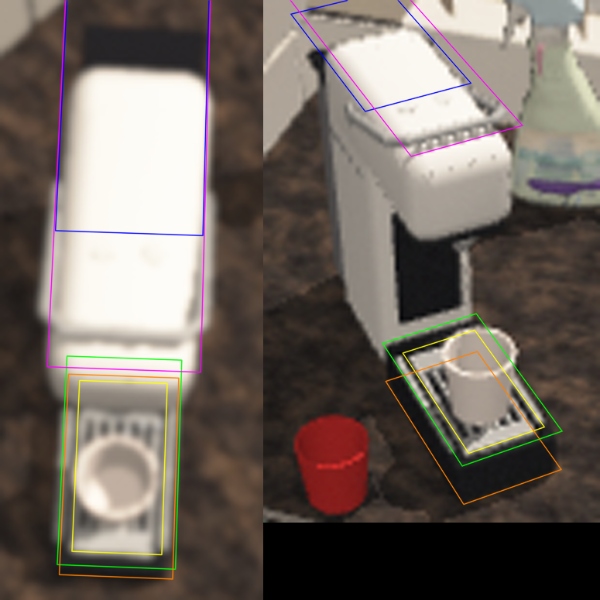

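The top-view crop confirms the white cup centred on the barred grille, with no red or brown in it. My model outline is about 1–2 px off, so I refine it from the grille's edges.

```bash
cat > m2.py <<'E'
from h import *
from scipy.optimize import minimize
from scipy.ndimage import map_coordinates,gaussian_filter
d=np.load("im.npz")
G={}
for c in d:
    g=gaussian_filter(d[c].astype(float).mean(2),.6); G[c]=g
def seg(a,b,n=25): t=np.linspace(.06,.94,n)[:,None]; return np.array(a,float)*(1-t)+np.array(b,float)*t
# bright grille inside, dark outside: (segment, outward normal) in machine mm
def score(p,verbose=False):
    m=p[:3]; gx=p[3]
    f,r=gx-70,gx+61; s=0; out=[]
    S=[((f,-32,46),(f,32,46),(-1,0,0)),((f,32,46),(gx+20,32,46),(0,1,0)),((f,-32,46),(gx+20,-32,46),(0,-1,0))]
    for c in G:
        for a,b,n in S:
            if c=="scene" and n==(0,-1,0): b=(-45,-32,46)
            P=seg(a,b); n=np.array(n,float)*3.5
            i=proj(c,mach(P-n,m)); o=proj(c,mach(P+n,m))
            v=lambda q:map_coordinates(G[c],q[:,::-1].T,order=1)
            e=np.clip(v(i)-v(o),-80,80).mean(); out.append(round(e)); s+=e
    return out if verbose else -s
best=[]
for x in np.arange(.585,.615,.004):
  for y in np.arange(.080,.098,.004):
    for w in (-.06,-.02,.02,.06):
      best.append((score((x,y,w,-4)),x,y,w))
best.sort(); 
for b in best[:4]:
    r=minimize(lambda q:score((q[0],q[1],q[2]*.01*100/100,-4)),b[1:],method="Nelder-Mead",options=dict(initial_simplex=np.array(b[1:])+np.r_[np.zeros((1,3)),np.diag([.003,.003,.02])]))
    print(np.round(r.x,4),r.fun,score(tuple(r.x)+(-4,),True))
m=r.x
bx=lambda x0,x1,y0,y1,z:mach([[x0,y0,z],[x1,y0,z],[x1,y1,z],[x0,y1,z],[x0,y0,z]],m)
L=[(bx(-84,86,-46,46,46),(0,255,0)),(bx(-74,57,-32,32,46),(0,0,255)),(bx(84,256,-46,46,291),(255,0,0))]
crop("top",d["top"],(238,140,288,208),"a.png",L,8); crop("scene",d["scene"],(218,165,278,230),"b.png",L,8)
crop("top",d["top"],(238,140,288,208),"a0.png",[],8)
A,B=cv2.imread("a.png"),cv2.imread("b.png"); 
o=np.hstack([cv2.imread("a0.png"),A,cv2.copyMakeBorder(B,0,A.shape[0]-B.shape[0],0,0,cv2.BORDER_CONSTANT)]); f=min(800/o.shape[1],600/o.shape[0]); cv2.imwrite("pics/fit2.png",cv2.resize(o,None,fx=f,fy=f))
E
python3 m2.py
```

```text
[ 0.5974  0.0912 -5.6384] -350.46733850859016 [36, 37, 22, 31, 16, 0]
[ 0.5974  0.0912 -5.6381] -350.46729652224997 [36, 37, 22, 31, 16, 0]
[ 0.5974  0.0912 -5.6384] -350.46733342111617 [36, 37, 22, 31, 16, 0]
[ 0.6014  0.0786 -4.0802] -329.8146986652168 [4, 7, 1, 20, 9, 11]
```

View pics/fit2.png

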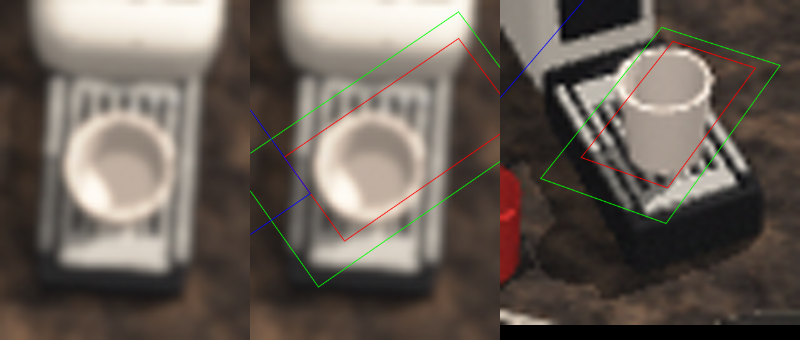

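The yaw ran away, so that fit is wrong. The left panel does show the housing's light side strips from (55,80) to (45,262) and from (195,80) to (182,262), with the grille's front edge at v≈268. I fit ridges instead.

```bash
cat > m3.py <<'E'
from h import *
from scipy.optimize import least_squares
d=np.load("im.npz"); g=d["top"].astype(float).mean(2)
def ridge(row,c,w=3):
    x=np.arange(c-w,c+w+1); v=g[row,c-w:c+w+1]; i=np.clip(v.argmax(),1,2*w-1); a,b,e=v[i-1:i+2]; return x[i]+.5*(a-e)/(a-2*b+e+1e-9)
pts=[]
for r in range(158,193,2):
    l=ridge(r,round(238+ (55-(r-156)*.27)/5)); q=ridge(r,round(238+(195-(r-156)*.4)/5))
    A,B=back("top",(l,r),.046),back("top",(q,r),.046); pts.append((r,l,q,*A[:2],*B[:2]))
P=np.array(pts); print(np.round(P,3))
for s in (3,5):
    k=np.polyfit(P[:,s],P[:,s+1],1); print(k, np.arctan(k[0]))
print("rows at col 258..266:")
for c in (252,255,258,261,264,267,270): print(c,g[186:202,c].astype(int))
gs=d["scene"].astype(float).mean(2)
print([ (r,np.round(back("top",(261,r),.046)[0],3)) for r in (190,194,198)])
E
python3 m3.py
```

```text
[[1.58000e+02 2.49217e+02 2.75943e+02 6.35000e-01 1.30000e-01 6.36000e-01
  4.70000e-02]
 [1.60000e+02 2.49078e+02 2.75786e+02 6.28000e-01 1.30000e-01 6.30000e-01
  4.80000e-02]
 [1.62000e+02 2.48961e+02 2.75674e+02 6.22000e-01 1.30000e-01 6.23000e-01
  4.80000e-02]
 [1.64000e+02 2.48847e+02 2.75449e+02 6.15000e-01 1.30000e-01 6.17000e-01
  4.90000e-02]
 [1.66000e+02 2.48714e+02 2.75236e+02 6.09000e-01 1.30000e-01 6.11000e-01
  4.90000e-02]
 [1.68000e+02 2.48397e+02 2.75170e+02 6.03000e-01 1.31000e-01 6.04000e-01
  4.90000e-02]
 [1.70000e+02 2.49629e+02 2.75017e+02 5.97000e-01 1.27000e-01 5.98000e-01
  5.00000e-02]
 [1.72000e+02 2.48618e+02 2.74914e+02 5.90000e-01 1.30000e-01 5.92000e-01
  5.00000e-02]
 [1.74000e+02 2.48748e+02 2.74761e+02 5.84000e-01 1.30000e-01 5.85000e-01
  5.10000e-02]
 [1.76000e+02 2.49250e+02 2.74742e+02 5.78000e-01 1.28000e-01 5.79000e-01
  5.10000e-02]
 [1.78000e+02 2.49527e+02 2.74579e+02 5.71000e-01 1.27000e-01 5.73000e-01
  5.10000e-02]
 [1.80000e+02 2.49100e+02 2.74337e+02 5.65000e-01 1.28000e-01 5.67000e-01
  5.20000e-02]
 [1.82000e+02 2.47212e+02 2.7419
[... 488 characters left out ...]
 5.60000e-02]]
[-0.03097256  0.14850266] -0.030962658650571438
[-0.06242982  0.08708377] -0.062348901653702375
rows at col 258..266:
252 [101 119 136 163 186 180 140  86  48  38  33  27  27  37  44  51]
255 [102 123 153 183 202 199 167 106  53  39  34  27  28  37  45  52]
258 [138 164 191 206 208 201 169 109  54  40  37  28  25  29  38  45]
261 [154 183 202 208 209 202 173 115  59  41  38  30  25  28  36  41]
264 [179 197 208 209 208 202 176 125  70  44  39  31  26  25  31  39]
267 [146 176 203 210 208 205 188 149  92  49  40  33  26  24  31  42]
270 [152 171 187 189 181 179 176 150  98  52  40  35  27  27  40  56]
[(190, np.float64(0.535)), (194, np.float64(0.523)), (198, np.float64(0.51))]
```

```bash
cat > m4.py <<'E'
from h import *
d=np.load("im.npz"); m=(.5955,.0910,-.053)
for c in d:
    hsv=cv2.cvtColor(d[c],cv2.COLOR_RGB2HSV)
    g=cv2.inRange(hsv,(60,50,60),(95,255,255)); n,l,s,ce=cv2.connectedComponentsWithStats(g)
    x0,y0,x1,y1=(145,165,202,240) if c=="top" else (148,210,215,278)
    g2=np.zeros_like(g); g2[y0:y1,x0:x1]=g[y0:y1,x0:x1]
    cn=max(cv2.findContours(g2,0,2)[0],key=cv2.contourArea)[:,0]
    W=np.array([back(c,p,.022)[:2] for p in cn],np.float32); r=cv2.minAreaRect(W); print(c,"tray rim rect",r)
    # white bowl
    w=((d[c].min(2)>120)*255).astype(np.uint8); x0,y0,x1,y1=(338,148,392,198) if c=="top" else (306,146,346,186)
    w2=np.zeros_like(w); w2[y0:y1,x0:x1]=w[y0:y1,x0:x1]
    cn=max(cv2.findContours(w2,0,2)[0],key=cv2.contourArea)[:,0]
    W=np.array([back(c,p,.053)[:2] for p in cn],np.float32); print("bowl circ",cv2.minEnclosingCircle(W),cv2.boundingRect(cn))
print("cup top", back("top",(261.3,173),.108))
for n,p,z in(("mug",(202,124),.05),("tumbler",(150,149),.05),("spoonL",(283,234),0),("spoonR",(325,242),0),("red",(217.5,176),.04)): print(n,np.round(back("top",p,z)[:2],3))
bx=lambda x0,x1,y0,y1,z:mach([[x0,y0,z],[x1,y0,z],[x1,y1,z],[x0,y1,z],[x0,y0,z]],m)
cup=back("top",(261.3,173),.108); t=np.linspace(0,6.283,40)
ci=lambda z,r:np.c_[cup[0]+r*np.cos(t),cup[1]+r*np.sin(t),0*t+z]
L=[(bx(-84,86,-46,46,46),(0,255,0)),(bx(-69,62,-32,32,46),(0,0,255)),(bx(84,256,-46,46,0),(255,0,0)),(ci(.108,.031),(255,255,0)),(ci(.046,.02),(255,255,0))]
crop("top",d["top"],(238,140,288,208),"a.png",L,8); crop("scene",d["scene"],(208,165,278,230),"b.png",L,8)
A,B=cv2.imread("a.png"),cv2.imread("b.png"); 
o=np.hstack([A,cv2.copyMakeBorder(B,0,A.shape[0]-B.shape[0],0,0,cv2.BORDER_CONSTANT)]); f=min(800/o.shape[1],600/o.shape[0]); cv2.imwrite("pics/fit3.png",cv2.resize(o,None,fx=f,fy=f))
E
python3 m4.py
```

```text
Traceback (most recent call last):
  File "m4.py", line 8, in <module>
    cn=max(cv2.findContours(g2,0,2)[0],key=cv2.contourArea)[:,0]
       ~~~^^^^^^^^^^^^^^^^^^^^^^^^^^^^^^^^^^^^^^^^^^^^^^^^^
ValueError: max() iterable argument is empty
```

```bash
sed -i 's/(60,50,60),(95,255,255)/(40,28,70),(95,255,255)/' m4.py; python3 -c "
import numpy as np,cv2
d=np.load('im.npz')
print(cv2.cvtColor(d['top'],cv2.COLOR_RGB2HSV)[200,165:170],cv2.cvtColor(d['scene'],cv2.COLOR_RGB2HSV)[240,175:178])"; python3 m4.py
```

```text
[[ 61  41 199]
 [ 61  41 198]
 [ 61  41 198]
 [ 61  40 197]
 [ 61  40 197]] [[ 64  39 182]
 [ 63  39 182]
 [ 61  36 182]]
top tray rim rect ((0.5064694285392761, 0.36234286427497864), (0.206606924533844, 0.1475716084241867), 2.882014513015747)
bowl circ ((0.5949474573135376, -0.2276434302330017), 0.0601772740483284) (348, 154, 39, 38)
scene tray rim rect ((0.5050554275512695, 0.36341527104377747), (0.20595528185367584, 0.1427612602710724), 2.841404438018799)
bowl circ ((0.5826963186264038, -0.2174670696258545), 0.07150373607873917) (312, 152, 28, 26)
cup top [0.57249721 0.0916631  0.108     ]
mug [0.741 0.28 ]
tumbler [0.657 0.438]
spoonL [0.407 0.021]
spoonR [ 0.385 -0.108]
red [0.577 0.226]
```

View pics/fit3.png

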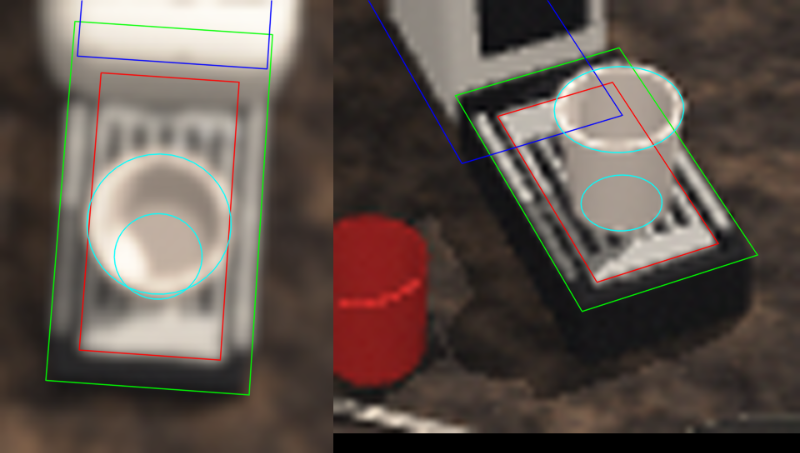

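The overlay matches in both views: grille outline, housing rim, and cup rim and base. The poses are:

| Thing | World position | Note |
|---|---|---|
| Machine | (0.5955, 0.091) | yaw −0.053 |
| Cup | (0.5725, 0.0917) | on the grille |
| Tray | (0.506, 0.363) | long side along world x, yaw +0.05 |
| Bowl | (0.595, −0.227) | |

I check that the key poses are reachable, then move the cup.

```bash
cat >> h.py <<'E'
M=(.5955,.0910,-.053); CUP=np.array([.5725,.0917]); TRAY=np.array([.506,.363,.05]); BOWL=np.array([.595,-.227])
def ori(tdeg,yaw=M[2],s=1):
    t=np.radians(tdeg); z=np.array([np.sin(t)*np.cos(yaw),np.sin(t)*np.sin(yaw),-np.cos(t)]); y=s*np.array([-np.sin(yaw),np.cos(yaw),0])
    return R.from_matrix(np.c_[np.cross(y,z),y,z]).as_quat(scalar_first=True), z
E
python3 - <<'E'
from h import *
poses=[("cup",np.r_[CUP,.085],40,M[2]),("cupplace",[.54,-.055,.039],40,M[2]),("press",mach([54,0,60],M)[0],42,M[2]),("pressapp",mach([54-87,0,150],M)[0],42,M[2]),
("grip",mach([-52,0,68],M)[0],12,M[2]),("tray",[.506-.06,.36,.034],23,.05),("float",mach([-40,0,43],M)[0],17,M[2]),("bowl",np.r_[BOWL,.05],17,-.3)]
for s in(1,-1):
    for n,p,t,y in poses:
        q=bot.solve_ik(p,ori(t,y,s)[0]); print(s,n,None if q is None else np.round(q,2))
print(bot.read_clock())
E
```

```text
1 cup [ 0.07  0.39 -1.04 -0.55 -0.08  0.1 ]
1 cupplace [-0.33  0.51 -1.17 -0.78  0.18 -0.22]
1 press [ 0.05  0.54 -0.9  -0.6  -0.07  0.08]
1 pressapp [ 0.08  0.21 -1.04 -0.41 -0.09  0.1 ]
1 grip [ 0.05  0.41 -0.64  0.31 -0.02  0.1 ]
1 tray [ 0.66  0.49 -0.73  0.02 -0.23  0.57]
1 float [ 0.05  0.45 -0.72  0.11 -0.03  0.1 ]
1 bowl [-0.51  0.53 -0.53  0.23  0.06 -0.2 ]
-1 cup [ 0.07  0.39 -1.04 -0.55 -0.08 -3.05]
-1 cupplace [-0.33  0.51 -1.17 -0.78  0.18  2.93]
-1 press [ 0.05  0.54 -0.9  -0.6  -0.07 -3.06]
-1 pressapp [ 0.08  0.21 -1.04 -0.41 -0.09 -3.04]
-1 grip [ 0.05  0.41 -0.64  0.31 -0.02 -3.04]
-1 tray [ 0.66  0.49 -0.73  0.02 -0.23 -2.57]
-1 float [ 0.05  0.45 -0.72  0.11 -0.03 -3.04]
-1 bowl [-0.51  0.53 -0.53  0.23  0.06  2.94]
1.4
```

Run:
```python
from h import *
q,z=ori(40); g=np.r_[CUP,.085]
bot.move_pose(g-.11*z,q); print(bot.read_clock())
print(bot.move_linear(g,speed=.15,until_force=8), bot.read_position())
bot.set_gripper(0.0,40); print("w",bot.read_gripper_width(),bot.read_finger_force(),bot.read_clock())
bot.move_linear(g+[0,0,.03],speed=.12)
bot.move_linear(g+[-.07,-.02,.04],speed=.2)
print("w",bot.read_gripper_width(),bot.read_ft_force(),bot.read_clock())
bot.move_linear([.54,-.055,.06],speed=.2)
print(bot.move_linear([.54,-.055,.033],speed=.05,until_force=3),bot.read_position())
bot.set_gripper(1.0); 
bot.move_linear(bot.read_position()-.12*z,speed=.25); print(bot.read_clock())
im=bot.camera("scene"); cv2.imwrite("pics/s2.png",im[100:330,100:400,::-1].repeat(2,0).repeat(2,1))
it=bot.camera("top"); print([(d["bbox"],d["confidence"]) for d in bot.search_frame("top","cup")])
```

```text
3.8167
False [0.57219127 0.09153116 0.08508572]
w 0.6938216536824545 41.210919622681104 5.0667
w 0.696241228753154 [ 0.49318166 -0.19506666 -1.24233795] 5.9833
True [ 0.54076593 -0.05486839  0.03915364]
8.3417
[([210.4, 164.2, 17.1, 22.1], 0.77), ([179.3, 260.0, 21.4, 18.6], 0.68), ([295.5, 177.7, 24.8, 22.0], 0.58)]
```

View pics/s2.png

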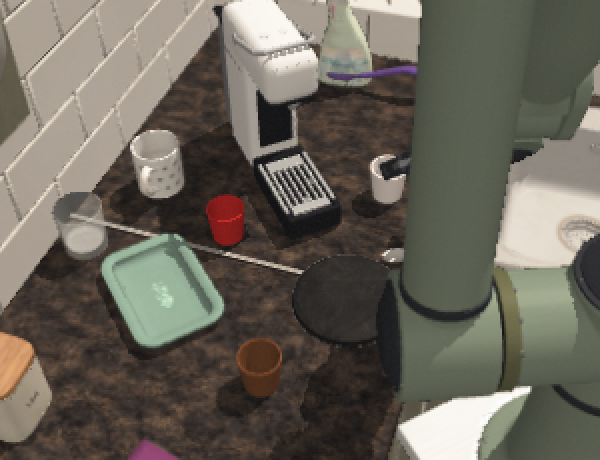

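The crop shows the cup standing upright on the worktop at about (387,178), clear of the machine. The grille is bare and flush at about (297,183). Next is the press.

Run:
```python
from h import *
q,z=ori(42)
P=lambda x,zz:mach([x,0,zz],M)[0]
tip=lambda x,zz:P(x,zz)-.019*z      # TCP for tip centre
p=bot.read_position(); bot.move_linear([p[0],p[1],.20],speed=.3)
bot.set_gripper(0.0,40)
bot.move_pose(tip(54,58)-.13*z,q)
bot.move_linear(tip(54,62),speed=.2); f0=bot.read_ft_force(); print(bot.read_clock(),f0)
h=bot.move_linear(tip(54,35),speed=.05,until_force=6); p=bot.read_position(); print(h,"tip z",(p+.019*z)[2],bot.read_ft_force())
bot.move_linear(bot.read_position()-.15*z,speed=.25); print(bot.read_clock())
im=bot.camera("scene"); t=bot.camera("top"); np.savez("im2.npz",scene=im,top=t)
a=cv2.resize(im[150:235,205:300,::-1],None,fx=5,fy=5,interpolation=2); b=cv2.resize(t[140:210,235:290,::-1],(322,425),interpolation=2)
cv2.imwrite("pics/s3.png",np.hstack([a,b]))
```

```text
11.2 [ 0.25351576 -0.1472032   0.00127507]
True tip z 0.03498251912209262 [ 0.91601601 -0.7137388   3.09754317]
12.5083
```

View pics/s3.png

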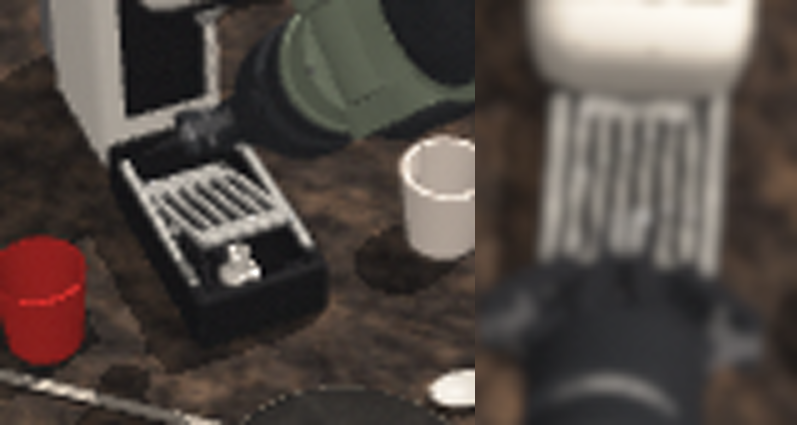

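The grille has rocked over. Its front end is up, with the front edge in the left panel running from about (200,243) to (283,222), and the float shows below it at (240,265). I compare this with the prediction before gripping.

Run:
```python
from h import *
d=np.load("im2.npz"); m=M
L=[]
for gx,a,col in((1,.4,(0,0,255)),(1,.36,(255,0,0))):
    c,s=np.cos(a),np.sin(a)
    g=lambda P:mach([[gx+x*c+z*s,y,27+z*c-x*s] for x,y,z in P],m)
    L.append((g([(-70,-32,13),(-70,-32,19),(-70,32,19),(-70,32,13),(-70,-32,13)]),col)); L.append((g([(-70,-32,19),(61,-32,19),(61,32,19),(-70,32,19)]),col))
crop("scene",d["scene"],(215,165,275,230),"pics/s4.png",L,9)
```

```text
(no output)
```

View pics/s4.png

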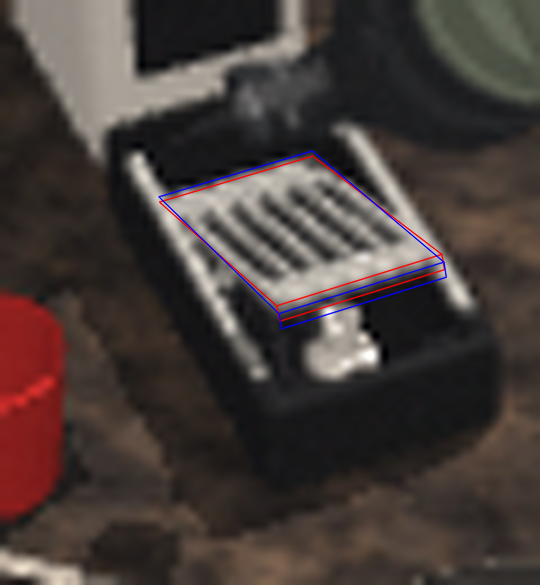

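The prediction fits within about 2 mm. I grip the side rails, lift the grille out and carry it over.

Run:
```python
from h import *
q,z=ori(12); g=mach([-51,0,67],M)[0]
p=bot.read_position(); bot.move_linear([.42,p[1],.22],speed=.3)
bot.set_gripper(1.0)
bot.move_pose(g-.09*z,q); print(bot.read_clock())
print(bot.move_linear(g,speed=.12,until_force=8),bot.read_position()-g)
f0=bot.read_ft_force()
bot.set_gripper(0.0,80); print("w",bot.read_gripper_width()*85,bot.read_finger_force(),bot.read_ft_force()-f0)
bot.move_linear(g+[-.004,0,.03],speed=.06); print(bot.read_ft_force()-f0,bot.read_gripper_width()*85)
bot.move_linear(g+[-.01,0,.085],speed=.15)
bot.move_linear(g+[-.12,0.01,.10],speed=.2); print(bot.read_ft_force()-f0,bot.read_moment(),bot.read_gripper_width()*85,bot.read_clock())
im=bot.camera("scene"); cv2.imwrite("pics/s5.png",cv2.resize(im[120:260,190:330,::-1],None,fx=4,fy=4,interpolation=2))
```

```text
14.6167
False [0.00016125 0.00012971 0.00086438]
w 61.24916890092092 85.1500752568245 [-5.12799708  1.40205817  5.04429454]
[-1.08529549  0.453655   -1.48207956] 61.53296411859478
[-0.17746827 -0.41954013 -2.0490097 ] [ 0.01840442  0.24477893 -0.04508633] 61.239743201436674 17.7583
```

View pics/s5.png

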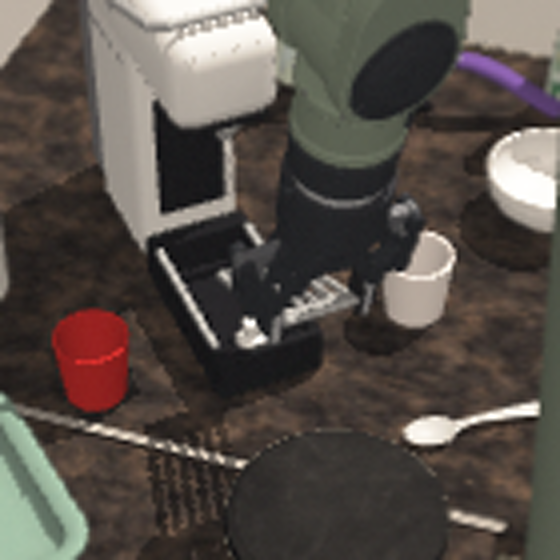

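The grille is held clear of the well at about (320,300) and the float is still in the well at (250,330). Now I lay the grille in the tray.

Run:
```python
from h import *
q,z=ori(23.5,TRAY[2]); u=np.array([np.cos(.05),np.sin(.05)])
xy=TRAY[:2]+u*(.0045-.0589)
t=np.r_[xy,.0329]
bot.move_pose(t+[0,0,.11],q); print(bot.read_clock())
bot.move_linear(t+[0,0,.03],speed=.15); f0=bot.read_ft_force()
print(bot.move_linear(t+[0,0,-.004],speed=.04,until_force=4),bot.read_position()-t,bot.read_ft_force()-f0)
```

```text
18.825
True [-0.00035703 -0.0002526  -0.0005141 ] [ 1.11379853 -1.6080968   3.01695354]
```

Run:
```python
from h import *
q,z=ori(23.5,TRAY[2])
bot.set_gripper(0.88); print(bot.read_gripper_width(),bot.read_clock())
bot.move_linear(bot.read_position()-.05*z,speed=.1)
p=bot.read_position(); bot.move_linear([p[0]-.06,p[1]-.08,.25],speed=.25); 
q2,z2=ori(17); g=mach([-40,0,43],M)[0]
bot.move_pose(g-.12*z2-[.02,0,0],q2); print(bot.read_clock())
s=bot.camera("scene"); t=bot.camera("top"); np.savez("im3.npz",scene=s,top=t)
print([(d["bbox"],d["confidence"]) for d in bot.search_frame("scene","float")])
print([(d["bbox"],d["confidence"]) for d in bot.search_frame("top","grille")])
a=cv2.resize(s[205:285,140:220,::-1],(390,390),interpolation=2); b=cv2.resize(s[165:225,225:285,::-1],(390,390),interpolation=2)
cv2.imwrite("pics/s6.png",np.hstack([a,b]))
print("exp float base,knob",proj("scene",mach([[-40,0,8],[-40,0,30]],M)))
```

```text
0.8819867095934689 20.5083
23.0667
[([247.3, 194.0, 8.4, 6.8], 0.42)]
[([166.4, 176.2, 16.9, 42.4], 0.72)]
exp float base,knob [[252.75583127 206.37053137]
 [252.64922025 201.65581138]]
```

View pics/s6.png

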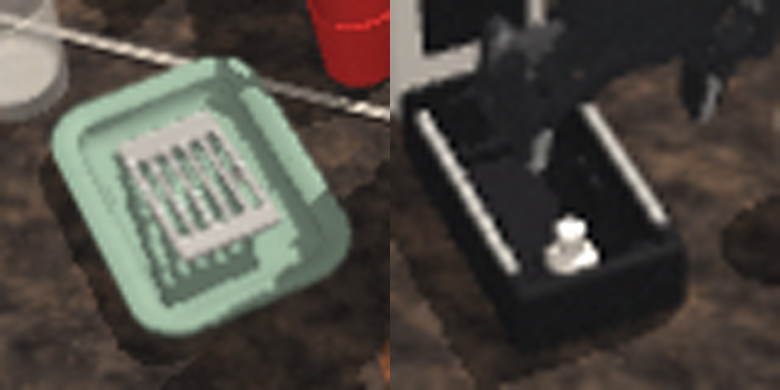

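The grille lies feet down inside the tray, along its length. The float stands upright in the well with its knob at about (252.7,199.6) in camera pixels, as predicted. I grip the float.

Run:
```python
from h import *
q,z=ori(17); g=mach([-40,0,43],M)[0]
bot.set_gripper(0.36,20); print(bot.read_gripper_width())
bot.move_linear(g-.06*z,speed=.2)
print(bot.move_linear(g,speed=.06,until_force=4),bot.read_position()-g)
bot.set_gripper(0.0,20); w=bot.read_gripper_width()*85; print("w",w,bot.read_finger_force(),bot.read_clock())
if w>8:
    bot.move_linear(g+[0,0,.03],speed=.08); bot.move_linear(g+[-.03,0,.12],speed=.2)
    print("w",bot.read_gripper_width()*85,bot.read_finger_force(),bot.read_clock())
```

```text
0.35835770117848
False [1.76725454e-04 5.06352233e-06 2.98090638e-04]
w 12.735672879698027 19.731832444667816 25.6917
w 12.534982877951371 19.626743495464325 26.8417
```

Run:
```python
from h import *
q,z=ori(17,-.3); b=np.r_[BOWL,.051]
bot.move_pose(b+[0,0,.12],q); print("w",bot.read_gripper_width()*85)
print(bot.move_linear(b,speed=.12,until_force=3),bot.read_position()-b)
bot.set_gripper(0.36); bot.wait(.2)
bot.move_linear(b+[0,0,.12],speed=.15); bot.move_linear([.40,-.33,.28],speed=.25); print(bot.read_clock())
bot.wait(.5)
s=bot.camera("scene"); t=bot.camera("top")
for n in ("float","cup","bowl","grille","tumbler","spotted_mug","teaspoon"): print(n,[(d["bbox"],d["confidence"]) for c in ("scene","top") for d in bot.search_frame(c,n)])
a=cv2.resize(t[130:290,130:400,::-1],(790,468),interpolation=2)
c=cv2.resize(t[150:195,340:390,::-1],(260,234),interpolation=2); a[-234:,-260:]=c
cv2.imwrite("pics/s7.png",a)
```

```text
w 12.472742077518344
False [ 0.00068399 -0.00023121  0.00085786]
31.8333
float []
cup [([216.9, 269.3, 22.3, 29.9], 0.92), ([284.3, 177.0, 21.9, 22.8], 0.79), ([201.0, 196.5, 17.2, 27.7], 0.78), ([297.7, 178.3, 23.3, 22.8], 0.79), ([210.4, 164.4, 19.5, 24.0], 0.69)]
bowl [([346.2, 155.2, 38.4, 34.1], 0.7)]
grille [([164.5, 228.7, 32.7, 27.2], 0.85), ([162.8, 179.6, 21.6, 41.0], 0.67)]
tumbler [([125.5, 200.3, 33.9, 27.4], 0.75), ([133.9, 132.7, 31.4, 29.6], 0.58)]
spotted_mug [([165.5, 164.9, 26.0, 31.4], 0.81), ([188.4, 102.3, 24.9, 41.1], 0.66), ([347.1, 155.0, 38.2, 36.5], 0.37)]
teaspoon [([164.5, 167.6, 27.7, 30.8], 0.72), ([283.1, 230.7, 41.9, 14.0], 0.74)]
```

View pics/s7.png

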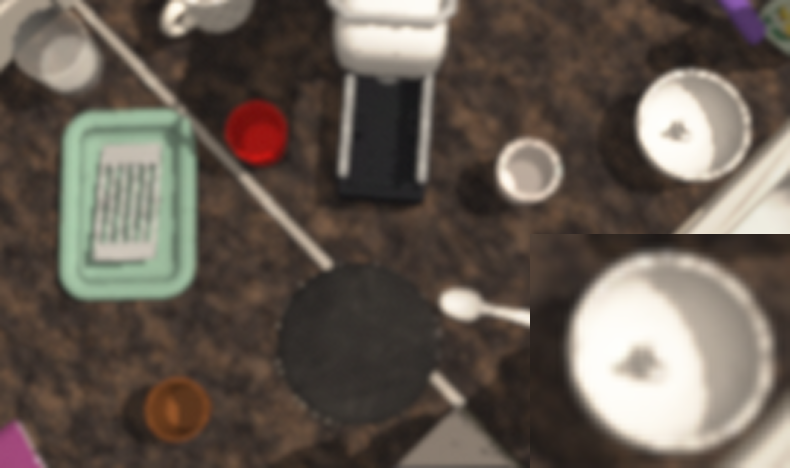

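The well is empty. The float is in the bowl, white on white, with its shadow at (675,130). The cup stands upright at (530,170), the grille lies lengthwise in the tray at (127,203), and the bystanders have not moved. I hand it in.

```bash
python3 -c "
from cell import bot
print(bot.read_gripper_width(),bot.read_ft_force()); print(bot.close_job())"
```

```text
0.36188725677865985 [ 0.45362345 -0.61454974  0.34729981]
the job is handed in; nothing more can be done
None
```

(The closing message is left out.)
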